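Turn the ripeness guide to its next page

TASK

Turn the open ripeness guide to its next page, working gently with a fingertip and pinching or picking up nothing. First push the roll of fruit labels off the left-hand page so that it lies flat on the bare plywood of the riser; then tip the top right-hand leaf (red tab) up and over the spine and press it down until it lies flat on the left-hand side. Turn that one leaf only, keep the roll on the riser, and leave everything else where it is.

Things in the scene. Friction and masses are not known exactly. Their poses are not given: they have to be found in the camera images.
- guide: Fixed plywood bench riser carrying the open ripeness guide (a stiff-leaved colour book). Origin on the table (z = 0) straight below the middle of the book's spine; x runs along the spine to the top of the pages (away from the robot at yaw 0), y to the left-hand page, z up. Riser top: 75 mm above the table, x -125 to 165, y -150 to 340 mm. The book covers x -110 to 110, y -155 to 155.
- bare (a point): Middle of the riser's bare plywood left of the book, on its surface: x 0, y 250 mm in the guide's frame (axes as the guide's). The bare strip runs from the book's edge (y 155) to the riser's left edge (y 340), where it drops to the table. A turned leaf's tab reaches out over it to y 183, at 82 to 85 mm above the table.
- page (a point): Middle of the left-hand page (an already turned leaf, fixed, green tab at its far end): x 0, y 83 mm in the guide's frame, on its surface, 82 mm above the table. It reaches x -105 to 105, y 12 to 155. To its right runs the spine, a 10 mm thick tube with end brackets, nowhere more than 89 mm above the table.
- spine (a point): Point on the hinge axis of the leaf to turn: middle of the spine, 83.5 mm above the table; axes as guide. Beside the book's right edge (y under -155 mm) the tabs stand out over free space down to the table.
- leaf (a joint): Angle of the leaf to turn, rad: 0 flat on the right, 1.57 upright, 3.14 flat on the left (stops at both ends). White rigid panel with swatches, 3 mm thick, 210 mm along the spine, free edge 155 mm from the axis. 0.11 kg. Stiff hinge (0.15 N m, friction): it stays at any angle; 1 to 2 N at the tab turn it. Starts ajar, 0.05 to 0.25.
- leaf_tab (a point): Middle of the leaf's red tab, 169 mm from the hinge axis, half-way through its 3 mm thickness; moves with the leaf. The tab is at the middle of the leaf's length (guide x = 0), 40 mm wide along the spine, and stands out to 183 mm from the axis.
- next_leaf (a joint): Angle of the next leaf (same kind, blue tab, lying flat below the one to turn); must stay at 0.
- next_tab (a point): Middle of the blue tab of the next leaf, 70 mm nearer the pages' bottom (-x of the guide) than the red tab.
- roll_mid (a point): Centre (half-way up) of the roll of fruit labels: white paper ring with orange marks, 72 mm outside diameter, 38 mm hole, 25 mm tall, about 0.12 kg, loose, lying flat on the left-hand page at the start. Centre height: 94.5 mm on the page, 87.5 mm on the riser. Slides when pushed at its side.
- pot: White pot with markers, 56 mm wide, 85 mm tall (markers to 130 mm), standing on the riser's far left corner; leave alone. Origin: centre of its underside.
- fruit_a: Persimmon, 72 mm wide, 49 mm tall, on the table; leave alone. Origin: centre of its underside.
- fruit_b: Persimmon, 76 mm wide, 52 mm tall, on the table; leave alone. Origin: centre of its underside.
- tape: Roll of brown packing tape lying on the table, 104 mm wide, 48 mm tall; leave alone. Origin: centre of its underside.
- snips: Red-handled pruning snips lying on the table, 180 mm long, 15 mm tall; leave alone. Origin: near their middle on the underside, x towards the blades.
- tub: Yellow tub, 110 mm wide, 100 mm tall, on the table; leave alone. Origin: centre of its underside.
- roll: The same roll as roll_mid; origin at the centre of its underside, z along its axis.
There are look-alikes about, which are no part of the job. Leave any blue or purple look-alike of the roll alone.

How it is judged:
By the outcome, as a careful person would: the job done as asked, in the order asked, and still so for the second after the job is handed in, with the robot touching nothing.
It also fails if it takes over 58 s, if anything falls off the work surface, if the arm or the gripper's body presses on something with over 40 N, if the wrist force passes 120 N, or if a joint passes its speed limit or range.

ROBOT

A 6-joint arm with a two-finger parallel gripper is mounted at the origin on the work surface. World frame = base frame: x ahead of the robot, y to its left, z up, the work surface at z = 0. Lengths are in mm, angles in rad, forces in N, time in s.
With the tool pointing down it reaches from about 400 to 925 mm from the base axis. Payload 3.4 kg.
Tool frame: the origin (TCP) lies on the centre line of the jaws, within the pads' length; the fingertips stand 8 mm ahead of it and the grasp point (between the pads) lies 11 mm behind it; z points along the fingers, y is the line along which they close (so a half turn about z gives the same grasp; the last joint's range is limited). The gripper opens to 85 mm and grips with 20 to 120 N. Pads are 22 mm wide; open, the fingers measure 114 mm over their backs; the gripper's body (76 mm by 85 mm) begins 54 mm behind the grasp point. The pads swing forward as they close: fully open they stand 13 mm farther back than shut.
Start: joints at [-1.216, 0.307, 1.506, -0, 1.328, -0.073], TCP at [239.051, -522.959, 239.305] pointing down, gripper open.
Joint ranges: [-3.12, 3.12], [-1.05, 2.28], [0.14, 2.33], [-1.42, 4.57], [0.1, 2.73], [-2.68, 2.68]. Speed limits (rad/s): [2.57, 2.57, 3.14, 3.14, 3.14, 3.14].

INTERFACE

Orientations are given as a rotation vector (axis times angle).
In Python, from rig import * gives the robot as it stands.
- The arm moves only by the shell command python3 -m jog 'ROWS' [FORCE]. ROWS is JSON, a list that holds one entry, the list of rows, each a list of 7 numbers: the shift along the tool's x, y, z in units of 25 mm (1.0 is 25 mm), then the turn, a rotation vector about the tool's x, y, z in units of 6 degrees (1.0 is 6 degrees), then the closure, from 0 (fully open) to 1 (shut). A call has 1 to 20 rows; each row is the pose to reach, as a shift and turn from the pose commanded when the call began, along the tool's axes at that moment; what a row does not reach only later rows make up. A row lasts 1/12 s, in which the tool goes at most 41.7 mm and 7.16 degrees, less where a joint would pass 70% of its speed; a pose out of reach is approached as far as the arm can. A call with a gripper value outside its range is refused whole. The fingers move at their own pace and stop on an object; FORCE is the grip in N (left out, the last holds). Time passes only in rows, so rows that repeat a pose let the fingers close. It gives the time, the measured TCP pose, the force, the opening and the grip force at its end, in the units of the state.
- sense(): the state, without advancing time (a new reading comes with each control period).
- get_image(name): name is "side" or "top" or "wrist"; returns a dict with "image" (480x640x3 uint8, blue, green, red), "intrinsics" (3x3 intrinsics, pixels), "rvec" (rotation vector, rad) and "tvec" (3), from world to camera coordinates, as OpenCV has them; the wrist camera has in their place "mount" (4x4, takes a point from camera to tool coordinates, whose origin is the TCP and whose axes are the flange's). Camera axes: x right, y down, z forward; pixel columns grow to the right and rows downward; lengths in mm; the calibration is good to about 2 mm. A picture is of the moment at which its call begins: read the wrist's pose just before it. There is no depth.
- sign_off(): hands the job in; it is judged then, once.
The state is a dict: "t": time; "q": joint angles; "joint_vel": joint speeds; "joint_torque": joint torques, N m; "position": TCP position; "tcp_rot": TCP orientation; "wrist_force": force on the tool from outside, world axes, zero at the start; "moment": the same for the moment, N m; "finger_gap": finger opening in mm; "finger_force": force on a finger pad.
Only numpy, scipy, OpenCV 4.12 (cv2) and the standard library are available. Lean on these libraries where they do the work, as an engineer would, in place of code of your own. Each camera call takes 0.05 s, during which the arm holds its last target. There are 200 camera calls.

## Working session

There is one attempt and no reset: what is moved stays moved. The work goes in short steps, Python scripts to look and compute and a shell command to move; the robot and the scene stay as the last step left them, time stands still between calls to the robot, and variables do not carry over. Pictures are saved under pics/ and viewed, at most 10 in all, crops included, and the job is handed in when it is done.

```bash
mkdir -p pics; python3 - <<'E'
from rig import *
import cv2
for n in ("side","top"):
    d=get_image(n); cv2.imwrite(f"pics/{n}0.png",d["image"]); print(n,d["intrinsics"],d["rvec"],d["tvec"])
s=sense(); print(s)
E
```

```text
side [[548.00791698   0.         320.83612025]
 [  0.         548.00791698 238.33690246]
 [  0.           0.           1.        ]] [ 0.59268334 -2.48495601  1.39605173] [ 515.43836875  170.03912117 1102.69345409]
top [[492.77690053   0.         327.94878672]
 [  0.         492.77690053 251.82866125]
 [  0.           0.           1.        ]] [ 2.14663933 -2.03885415  0.23065805] [  38.14865303  553.36083356 1035.00154232]
{'t': 0.1, 'q': array([-1.21547805e+00,  3.07482513e-01,  1.50755157e+00,  6.71474609e-06,
        1.32841119e+00, -7.35484317e-02]), 'joint_vel': array([ 1.73811229e-04, -1.68969954e-03, -3.20846831e-03,  1.26482701e-04,
        1.13508189e-04, -5.86668123e-05]), 'joint_torque': array([-8.03394505e-04, -4.58530211e+01, -2.52608907e+01, -9.08185621e-05,
        5.59942171e-03, -2.31502293e-05]), 'position': array([ 238.84620035, -522.36378009,  238.47880206]), 'tcp_rot': array([-3.06784853e+00, -6.68118424e-01,  3.98264048e-04]), 'wrist_force': array([ 0.17903223,  0.60409203, -0.01199394]), 'moment': array([-0.00300961, -0.020547  , -0.00433544]), 'finger_force': 0.0, 'finger_gap': 85.75112097028027}
```

View pics/side0.png

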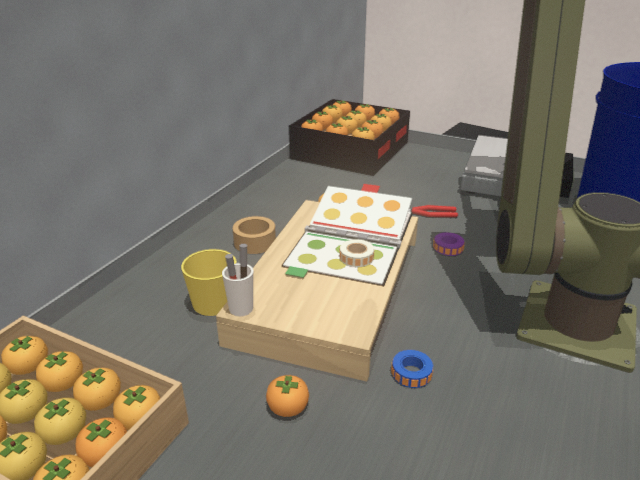

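View pics/top0.png

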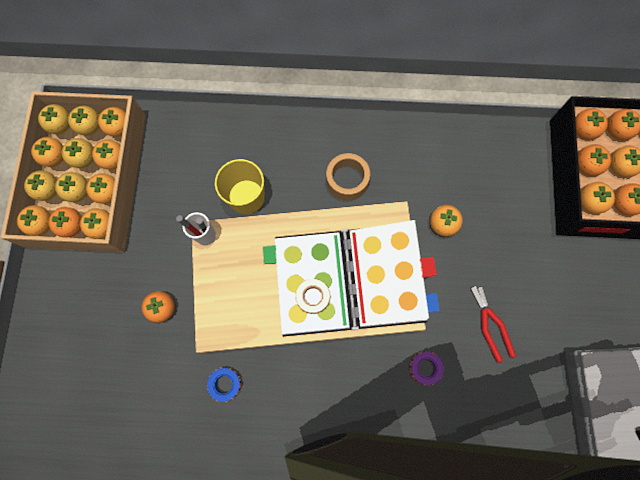

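The top view shows the white roll with orange marks at (313,296) on the left-hand page. The look-alikes are a blue ring at (224,384) and a purple ring at (427,368), both on the table. In the side view the three are at (357,252), (412,368) and (450,243). I choose the white one. The red tab is at (428,267) in the top view, the blue at (432,302) and the green at (270,255).

```bash
cat > h.py <<'E'
from rig import *
import cv2, numpy as np
from scipy.spatial.transform import Rotation as R
def cam(d):
    if "mount" in d:
        return None
    Rm=cv2.Rodrigues(np.array(d["rvec"],float))[0]; return d["intrinsics"],Rm,np.array(d["tvec"],float).ravel()
def ray(d,p):
    K,Rm,t=cam(d); v=Rm.T@np.linalg.solve(K,[p[0],p[1],1]); return -Rm.T@t, v/np.linalg.norm(v)
def onz(d,p,z):
    o,v=ray(d,p); return o+v*(z-o[2])/v[2]
def tri(d1,p1,d2,p2):
    o1,v1=ray(d1,p1);o2,v2=ray(d2,p2)
    s=np.linalg.lstsq(np.c_[v1,-v2],o2-o1,rcond=None)[0]
    a=o1+s[0]*v1;b=o2+s[1]*v2; return (a+b)/2,np.linalg.norm(a-b)
def proj(d,P):
    K,Rm,t=cam(d); q=K@(Rm@np.array(P,float)+t); return q[:2]/q[2]
def blob(im,lo,hi,near,r=25):
    m=cv2.inRange(cv2.cvtColor(im,cv2.COLOR_BGR2HSV),lo,hi)
    w=np.zeros_like(m); cv2.circle(w,near,r,255,-1); m&=w
    n,l,s,c=cv2.connectedComponentsWithStats(m)
    i=1+np.argmax(s[1:,4]); return c[i],s[i,4]
E
python3 - <<'E'
from h import *
T=get_image("top");S=get_image("side")
it,is_=T["image"],S["image"]
for n,lo,hi,pt,ps in [("red",(0,150,90),(6,255,255),(428,267),(371,189)),("blue",(105,100,80),(120,255,255),(432,302),None),("green",(60,100,60),(85,255,255),(269,255),(297,272))]:
    a=blob(it,lo,hi,pt,14); print(n,a,onz(T,a[0],82).round(0))
    if ps:
        b=blob(is_,lo,hi,ps,14); print(b,[x.round(1) for x in tri(T,a[0],S,b[0])])
g=cv2.cvtColor(it,cv2.COLOR_BGR2GRAY)
c=np.array([[408,203],[425,329],[197,352]],np.float32).reshape(-1,1,2)
c=cv2.cornerSubPix(g,c,(6,6),(-1,-1),(3,30,.01)).reshape(-1,2)
W=np.array([onz(T,p,75)[:2] for p in c]);G=np.array([[165,-150],[-125,-150],[-125,340]],float)
gm,wm=G.mean(0),W.mean(0);A=G-gm;B=W-wm
yaw=np.arctan2((A[:,0]*B[:,1]-A[:,1]*B[:,0]).sum(),(A*B).sum());c_,s_=np.cos(yaw),np.sin(yaw);Q=np.array([[c_,-s_],[s_,c_]])
o=wm-Q@gm;print("corners",c,"yaw",yaw,"origin",o,"res",B-(A@Q.T))
print("roll tri",tri(T,(313,296),S,(357,249)), onz(T,(313,296),107))
crop=cv2.resize(it[190:360,185:445],None,fx=3,fy=3,interpolation=cv2.INTER_CUBIC);cv2.imwrite("pics/crop.png",crop)
E
```

```text
red (array([428.128, 266.624]), np.int32(250)) [ 525. -153.   82.]
(array([370.3255814 , 187.65116279]), np.int32(86)) [array([ 515. , -145.1,  125.4]), np.float64(0.4)]
blue (array([432.25806452, 302.29032258]), np.int32(217)) [ 447. -162.   82.]
green (array([269.40669856, 254.48803828]), np.int32(209)) [534. 194.  82.]Traceback (most recent call last):
  File "<stdin>", line 7, in <module>
  File "h.py", line 22, in blob
    i=1+np.argmax(s[1:,4]); return c[i],s[i,4]
        ~~~~~~~~~^^^^^^^^^
    return _wrapfunc(a, 'argmax', axis=axis, out=out, **kwds)
    return bound(*args, **kwds)
ValueError: attempt to get argmax of an empty sequence
```

```bash
python3 - <<'E'
from h import *
T=get_image("top");S=get_image("side")
it,is_=T["image"],S["image"]
a=blob(it,(50,80,40),(90,255,255),(269,255),14);b=blob(is_,(50,80,40),(90,255,255),(297,272),14);print("green",a,b,tri(T,a[0],S,b[0]))
g=cv2.cvtColor(it,cv2.COLOR_BGR2GRAY)
c=np.array([[408,203],[425,329],[197,352]],np.float32).reshape(-1,1,2)
c=cv2.cornerSubPix(g,c,(6,6),(-1,-1),(3,30,.01)).reshape(-1,2)
W=np.array([onz(T,p,75)[:2] for p in c]);G=np.array([[165,-150],[-125,-150],[-125,340]],float)
gm,wm=G.mean(0),W.mean(0);A=G-gm;B=W-wm
yaw=np.arctan2((A[:,0]*B[:,1]-A[:,1]*B[:,0]).sum(),(A*B).sum());c_,s_=np.cos(yaw),np.sin(yaw);Q=np.array([[c_,-s_],[s_,c_]])
o=wm-Q@gm;print("corners",c,"yaw",yaw,"origin",o,"res",B-(A@Q.T))
r=tri(T,(313,296),S,(357,247));print("roll tri",r, onz(T,(313,296),107))
for n,P in [("roll",r[0][:2]),("red",[515,-145]),("blue",onz(T,(432.26,302.3),84)[:2]),("green",onz(T,a[0],82)[:2])]: print(n,(Q.T@(np.array(P)-o)).round(1))
crop=cv2.resize(it[190:360,185:445],None,fx=3,fy=3,interpolation=cv2.INTER_CUBIC);cv2.imwrite("pics/crop.png",crop)
E
```

```text
green (array([269.33640553, 254.40092166]), np.int32(217)) (array([296.28873239, 271.35915493]), np.int32(142)) (array([534.98806846, 194.78918587,  79.61411091]), np.float64(0.45552629095394326))
corners [[406.52924 200.9483 ]
 [425.      329.     ]
 [195.76787 352.1362 ]] yaw 0.15107819561541747 origin [490.75040565  17.78297431] res [[-1.12542625  0.68904266]
 [ 0.41588657  0.62690692]
 [ 0.70953968 -1.31594958]]
roll tri (array([444.8561002 ,  92.44064481, 106.23764631]), np.float64(1.6391942748163137)) [443.95695405  92.16221573 107.        ]
roll [-34.1  80.7]
red [  -0.5 -164.6]
blue [ -70.6 -171.2]
green [ 69.6 168. ]
```

View pics/crop.png

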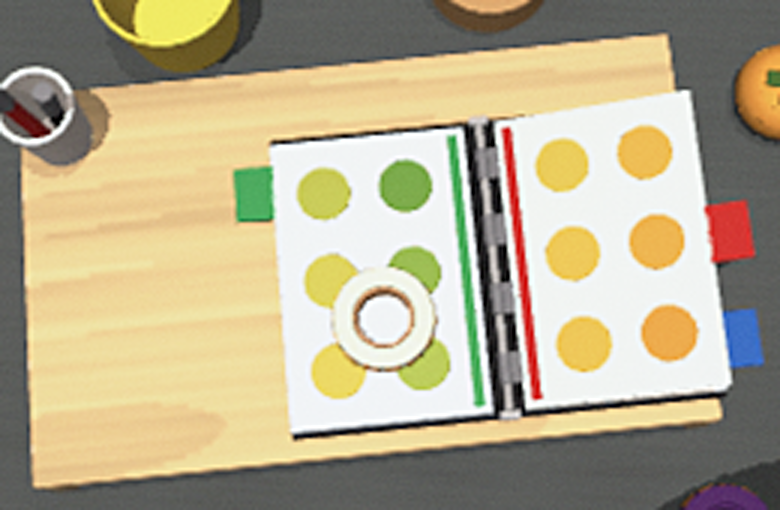

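The crop confirms the choice: a white ring with a brown core on the left-hand page, crop px (384,317). The red tab leaf is ajar, at about 0.25 rad by triangulation. The guide origin is about (491,18) and its yaw 0.151. I go above the gap between spine and roll, with the two tips along the spine.

```bash
python3 -m jog '[[[17.15,-16.9,0,0,0,-12.34,0.6],[17.15,-16.9,0,0,0,-12.34,0.6],[17.15,-16.9,0,0,0,-12.34,0.6],[17.15,-16.9,0,0,0,-12.34,0.6],[17.15,-16.9,0,0,0,-12.34,0.6],[17.15,-16.9,0,0,0,-12.34,0.6],[17.15,-16.9,0,0,0,-12.34,0.6],[17.15,-16.9,0,0,0,-12.34,0.6],[17.15,-16.9,0,0,0,-12.34,0.6],[17.15,-16.9,0,0,0,-12.34,0.6],[17.15,-16.9,0,0,0,-12.34,0.6],[17.15,-16.9,0,0,0,-12.34,0.6],[17.15,-16.9,0,0,0,-12.34,0.6],[17.15,-16.9,0,0,0,-12.34,0.6],[17.15,-16.9,0,0,0,-12.34,0.6],[17.15,-16.9,0,0,0,-12.34,0.6],[17.15,-16.9,0,0,0,-12.34,0.6],[17.15,-16.9,0,0,0,-12.34,0.6],[17.15,-16.9,0,0,0,-12.34,0.6]]]'
cat >> h.py <<'E'
O=np.array([490.75,17.78,0]);Q3=R.from_euler('z',0.151)
def guide(P): return Q3.inv().apply(np.array(P)-O)
def st():
    s=sense();print("t",s["t"],"guide",guide(s["position"]).round(1),"tool in guide axes\n",(Q3.inv()*R.from_rotvec(s["tcp_rot"])).as_matrix().round(3),"F",Q3.inv().apply(s["wrist_force"]).round(2),"q",s["q"].round(2),"gap",s["finger_gap"])
E
python3 -c "
from h import *
st(); d=get_image('wrist'); cv2.imwrite('pics/w1.png',d['image'])"
```

```text
t: 1.88
position: [452.7, 38.4, 239.2]
tcp_rot: [-2.05, -2.38, 0.001]
wrist_force: [-0.2, -0.2, 1.0]
finger_gap: 34.1
finger_force: 0.0
t 1.8833 guide [-34.5  26.1 239.2] tool in guide axes
 [[ 0.002  1.    -0.001]
 [ 1.    -0.002 -0.   ]
 [-0.    -0.001 -1.   ]] F [-0.25 -0.17  1.02] q [-0.01  0.14  1.74 -0.    1.26 -0.16] gap 34.100720303173716
```

View pics/w1.png

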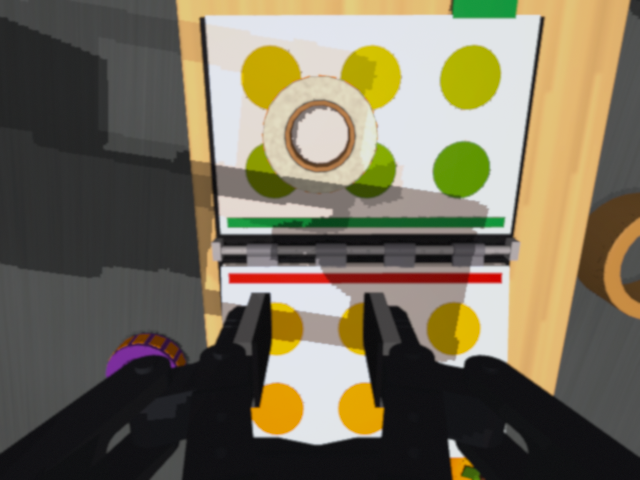

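The wrist view shows the roll at (320,134), centred between the tips (columns 270 and 365) and ahead of them; the spine is at row 250. I descend beside the roll.

```bash
python3 -m jog '[[[0.1,0,1.4,0,0,0,0.6],[0.1,0,2.8,0,0,0,0.6],[0.1,0,4,0,0,0,0.6],[0.1,0,5,0,0,0,0.6],[0.1,0,5.6,0,0,0,0.6],[0.1,0,5.6,0,0,0,0.6],[0.1,0,5.6,0,0,0,0.6]]]'; python3 -c "
from h import *
st()
d=get_image('wrist'); cv2.imwrite('pics/w2.png',d['image'])"
```

```text
t: 2.52
position: [452.3, 41.0, 98.9]
tcp_rot: [-2.05, -2.379, 0.002]
wrist_force: [-0.0, -0.3, -0.4]
finger_gap: 33.7
finger_force: 0.0
t 2.5167 guide [-34.6  28.7  98.9] tool in guide axes
 [[ 0.003  1.    -0.002]
 [ 1.    -0.003  0.   ]
 [ 0.    -0.002 -1.   ]] F [-0.07 -0.32 -0.38] q [-0.    0.31  1.94 -0.    0.9  -0.15] gap 33.70590011138401
```

View pics/w2.png

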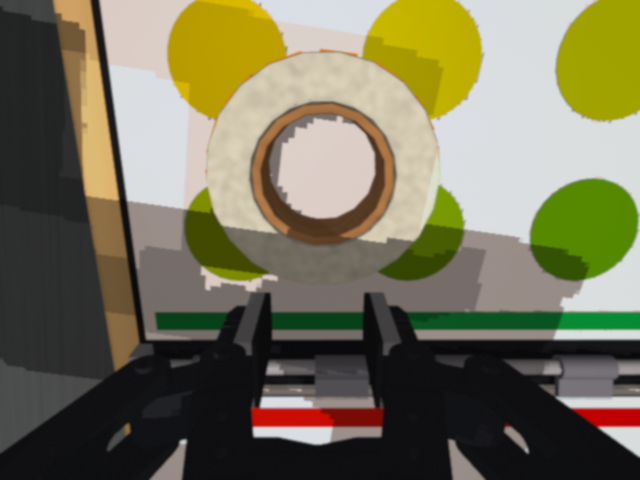

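The roll (323,167) is on the centre line just ahead of the tips, and nothing touches. Now I push it straight towards the bare plywood.

```bash
python3 -m jog '[[[0.3,0,0,0,0,0,0.6],[0.6,0,0,0,0,0,0.6],[0.9,0,0,0,0,0,0.6],[1.2,0,0,0,0,0,0.6],[1.6,0,0,0,0,0,0.6],[2,0,0,0,0,0,0.6],[2.4,0,0,0,0,0,0.6],[2.8,0,0,0,0,0,0.6],[3.2,0,0,0,0,0,0.6],[3.6,0,0,0,0,0,0.6],[4,0,0,0,0,0,0.6],[4.4,0,0,0,0,0,0.6],[4.8,0,0,0,0,0,0.6],[5.2,0,0,0,0,0,0.6],[5.6,0,0,0,0,0,0.6],[5.9,0,0,0,0,0,0.6],[6.2,0,0,0,0,0,0.6],[6.5,0,0,0,0,0,0.6],[6.8,0,0,0,0,0,0.6],[7,0,0,0,0,0,0.6]]]'; python3 -m jog '[[[0.1,0,0,0,0,0,0.6],[0,0,0,0,0,0,0.6],[-0.6,0,0,0,0,0,0.6],[-1.2,0,-0.5,0,0,0,0.6],[-1.2,0,-2.5,0,0,0,0.6],[-1.2,0,-3.5,0,0,0,0.6],[-1.2,0,-3.5,0,0,0,0.6],[-1.2,0,-3.5,0,0,0,0.6]]]';python3 -c "
from h import *
st()
d=get_image('side'); cv2.imwrite('pics/s2.png',d['image'][180:420,180:480].repeat(2,0).repeat(2,1))"
```

```text
t: 4.23
position: [426.7, 215.9, 99.3]
tcp_rot: [-2.048, -2.382, -0.0]
wrist_force: [0.7, -0.4, -0.3]
finger_gap: 34.1
finger_force: 0.2
t: 4.9
position: [433.0, 185.4, 189.1]
tcp_rot: [2.047, 2.379, 0.007]
wrist_force: [0.1, 0.6, 0.2]
finger_gap: 33.8
finger_force: 0.0
t 4.9 guide [-31.9 174.4 189.1] tool in guide axes
 [[ 0.002  1.     0.006]
 [ 1.    -0.002  0.001]
 [ 0.001  0.006 -1.   ]] F [0.15 0.54 0.23] q [ 0.31  0.21  1.79 -0.    1.14  0.17] gap 33.84636167774666
```

View pics/s2.png

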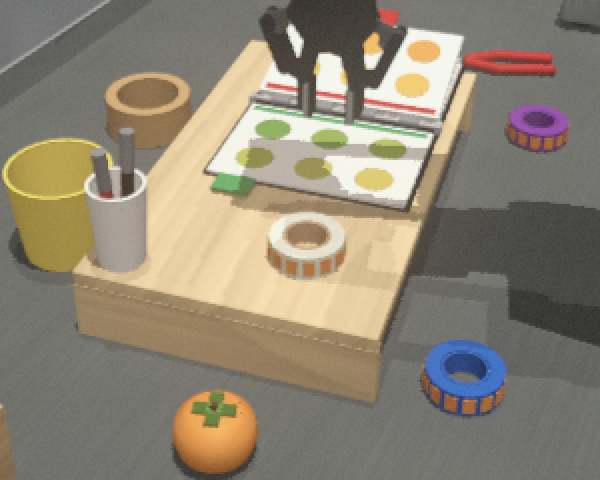

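The roll lies flat on the bare plywood at crop px (306,240), well clear of the book. Next I go over to the right side of the book, shut the fingers, and tilt so the tips point towards +y.

```bash
python3 -m jog '[[[-16,1.3,-0.6,0,0,0,1],[-16,1.3,-0.6,0,0,0,1],[-16,1.3,-0.6,0,0,0,1],[-16,1.3,-0.6,0,0,0,1],[-16,1.3,-0.6,0,3,0,1],[-16,1.3,-0.6,0,5,0,1],[-16,1.3,-0.6,0,7,0,1],[-16,1.3,-0.6,0,9,0,1],[-16,1.3,-0.6,0,10,0,1],[-16,1.3,-0.6,0,10,0,1],[-16,1.3,-0.6,0,10,0,1],[-16,1.3,-0.6,0,10,0,1],[-16,1.3,-0.6,0,10,0,1],[-16,1.3,-0.6,0,10,0,1],[-16,1.3,-0.6,0,10,0,1],[-16,1.3,-0.6,0,10,0,1],[-16,1.3,-0.6,0,10,0,1],[-16,1.3,-0.6,0,10,0,1]]]';python3 -c "
from h import *
st()
S=get_image('side');print('roll',guide(onz(S,(333,299),99)))
T=get_image('top')['image']; cv2.imwrite('pics/t2.png',T[180:380,180:500].repeat(2,0).repeat(2,1))"
```

```text
t: 6.45
position: [523.5, -204.2, 203.3]
tcp_rot: [-1.442, -1.682, -0.832]
wrist_force: [0.6, 0.3, 0.2]
finger_gap: -0.2
finger_force: 0.0
t 6.45 guide [  -1.  -224.4  203.3] tool in guide axes
 [[-0.002  1.     0.   ]
 [ 0.503  0.001  0.865]
 [ 0.865  0.002 -0.503]] F [0.65 0.24 0.24] q [-0.79  0.75  1.27  0.59  1.99 -0.95] gap -0.15015714407981487
roll [-35.13917289 257.00234429  99.        ]
```

View pics/t2.png

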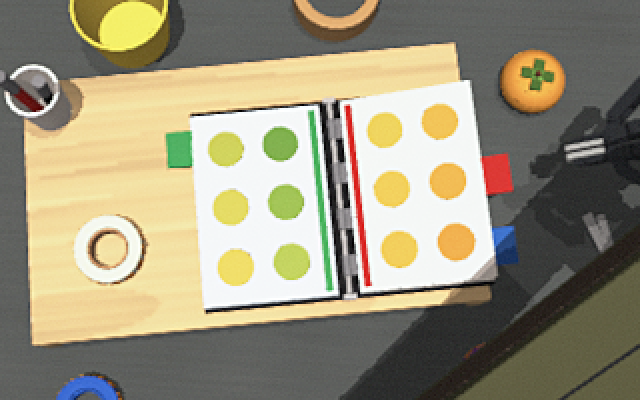

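Top view: the shut tips, crop px (585,150), are in line with the red tab (498,173), and the roll is at (109,249). I go down beside the tab, then in under it.

```bash
python3 -m jog '[[[-1.7,0,1,0,0,0,1],[-3.43,0,1.98,0,0,0,1],[-3.43,0,1.98,0,0,0,1],[-3.43,0,1.98,0,0,0,1],[-3.43,0,1.98,0,0,0,1],[-3.43,0,1.98,0,0,0,1],[-2.93,0,2.85,0,0,0,1],[-2.43,0,3.71,0,0,0,1],[-2.43,0,3.71,0,0,0,1],[-2.43,0,3.71,0,0,0,1],[-2.43,0,3.71,0,0,0,1]]]';python3 -c "
from h import *
st()
T=get_image('side'); p=proj(T,O+Q3.apply([0,-165,100])).astype(int);print(p); T=T['image'];cv2.imwrite('pics/s3.png',cv2.resize(T[120:280,280:480],None,fx=4,fy=3.75*0+4)[:600])"
```

```text
t: 7.47
position: [516.7, -156.6, 104.4]
tcp_rot: [-1.443, -1.681, -0.833]
wrist_force: [-0.4, -0.7, 0.4]
finger_gap: 0.3
finger_force: 0.0
t 7.4667 guide [  -0.6 -176.3  104.4] tool in guide axes
 [[-0.002  1.     0.002]
 [ 0.503 -0.     0.865]
 [ 0.865  0.003 -0.503]] F [-0.53 -0.62  0.42] q [-0.75  0.82  1.42  0.58  1.79 -1.05] gap 0.2946387093633708
[369 196]
```

View pics/s3.png

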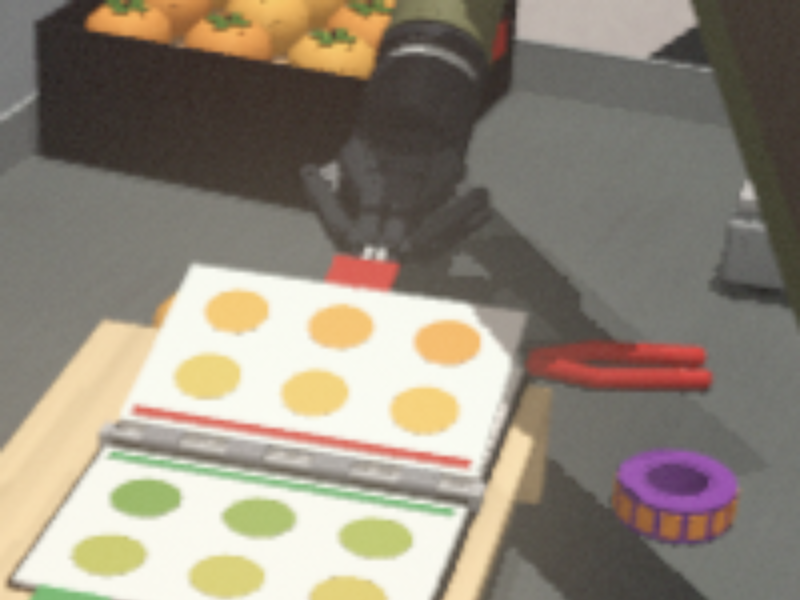

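The tips sit just under the red tab, crop px (372,255), not touching the blue one. Next I compute the arc waypoints.

```bash
cat > arc.py <<'E'
from h import *
import sys
H=np.array([0,83.5])
def tcp(th,phi,s):
    t,p=np.radians([th,phi]);r=np.array([-np.cos(t),np.sin(t)]);n=np.array([np.sin(t),np.cos(t)])
    f=np.array([np.sin(p),-np.cos(p)]);u=np.array([np.cos(p),np.sin(p)])
    P=np.array([a*f+b*u for a in np.linspace(8,-60,69) for b in (-11,11)])
    base=s*r-8*f@r*r                     # tip centre at radius s along leaf
    C=P+base; ok=C@r<=183
    return H+base-((C@n)[ok].max()+1.5)*n
def rows(ths,phis,ss):
    s=sense();g=guide(s["position"]);M=(Q3.inv()*R.from_rotvec(s["tcp_rot"])).as_matrix()
    phi0=np.degrees(np.arctan2(M[1,2],-M[2,2]))
    for a,b,c in zip(ths,phis,ss):
        y,z=tcp(a,b,c);d=M.T@(np.array([0,y,z])-g)/25
        print(int(a),round(b),[*d.round(2).tolist(),0,round((b-phi0)/6,2),0,1],(round(y),round(z)))
E
python3 -c "
from arc import *
th=np.arange(14,91,4);rows(th,th*0+60,th*0+160)"
```

```text
14 60 [0.31, 0.03, 0.27, 0, np.float64(0.03), 0, 1] (-167, 107)
18 60 [0.81, 0.03, 0.09, 0, np.float64(0.03), 0, 1] (-164, 120)
22 60 [1.31, 0.03, -0.05, 0, np.float64(0.03), 0, 1] (-161, 133)
26 60 [1.81, 0.03, -0.14, 0, np.float64(0.03), 0, 1] (-157, 145)
30 60 [2.32, 0.03, -0.2, 0, np.float64(0.03), 0, 1] (-152, 157)
34 60 [2.77, 0.03, -0.22, 0, np.float64(0.03), 0, 1] (-147, 167)
38 60 [3.22, 0.03, -0.21, 0, np.float64(0.03), 0, 1] (-141, 176)
42 60 [3.67, 0.03, -0.16, 0, np.float64(0.03), 0, 1] (-134, 185)
46 60 [4.12, 0.03, -0.09, 0, np.float64(0.03), 0, 1] (-127, 194)
50 60 [4.57, 0.03, 0.02, 0, np.float64(0.03), 0, 1] (-119, 202)
54 60 [5.0, 0.03, 0.16, 0, np.float64(0.03), 0, 1] (-110, 210)
58 60 [5.43, 0.03, 0.33, 0, np.float64(0.03), 0, 1] (-101, 217)
62 60 [5.85, 0.03, 0.53, 0, np.float64(0.03), 0, 1] (-92, 224)
66 60 [6.25, 0.04, 0.77, 0, np.float64(0.03), 0, 1] (-82, 229)
70 60 [6.64, 0.04, 1.03, 0, np.float64(0.03), 0, 1] (-71, 234)
74 60 [7.0, 0.04, 1.32, 0, np.float64(0.03), 0, 1] (-60, 239)
78 60 [7.35, 0.04, 1.64, 0, np.float64(0.03), 0, 1] (-49, 242)
82 60 [7.67, 0.03, 1.99, 0, np.float64(0.03), 0, 1] (-37, 245)
86 60 [7.96, 0.03, 2.35, 0, np.float64(0.03), 0, 1] (-26, 247)
90 60 [8.23, 0.03, 2.74, 0, np.float64(0.03), 0, 1] (-14, 248)
```

```bash
python3 -m jog '[[[0.3,0,0.2,0,0,0,1],[0.8,0,0.1,0,0,0,1],[1.3,0,-0.05,0,0,0,1],[1.8,0,-0.15,0,0,0,1],[2.3,0,-0.2,0,0,0,1],[2.75,0,-0.2,0,0,0,1],[3.2,0,-0.2,0,0,0,1],[3.65,0,-0.15,0,0,0,1],[4.1,0,-0.1,0,0,0,1],[4.6,0,0,0,0,0,1],[4.6,0,0,0,0,0,1]]]';python3 -c "
from arc import *
st()
T=get_image('side');S=T['image'];cv2.imwrite('pics/s4.png',cv2.resize(S[80:280,250:480],None,fx=3,fy=3))
th=np.arange(54,111,4);rows(th,np.clip(60-(th-90),40,60),th*0+160)"
```

```text
t: 8.43
position: [506.9, -97.3, 204.8]
tcp_rot: [-1.44, -1.679, -0.834]
wrist_force: [-0.2, -0.5, 0.5]
finger_gap: 0.1
finger_force: 0.0
t 8.4333 guide [  -1.3 -116.2  204.8] tool in guide axes
 [[-0.002  1.     0.   ]
 [ 0.5    0.001  0.866]
 [ 0.866  0.002 -0.5  ]] F [-0.28 -0.46  0.53] q [-0.7   0.66  1.48  0.64  1.85 -0.95] gap 0.11201586542659499
54 60 [0.35, 0.05, 0.1, 0, np.float64(0.0), 0, 1] (-110, 210)
58 60 [0.78, 0.05, 0.27, 0, np.float64(0.0), 0, 1] (-101, 217)
62 60 [1.19, 0.06, 0.48, 0, np.float64(0.0), 0, 1] (-92, 224)
66 60 [1.6, 0.06, 0.71, 0, np.float64(0.0), 0, 1] (-82, 229)
70 60 [1.98, 0.06, 0.98, 0, np.float64(0.0), 0, 1] (-71, 234)
74 60 [2.34, 0.06, 1.27, 0, np.float64(0.0), 0, 1] (-60, 239)
78 60 [2.69, 0.06, 1.59, 0, np.float64(0.0), 0, 1] (-49, 242)
82 60 [3.01, 0.06, 1.93, 0, np.float64(0.0), 0, 1] (-37, 245)
86 60 [3.3, 0.06, 2.3, 0, np.float64(0.0), 0, 1] (-26, 247)
90 60 [3.57, 0.06, 2.69, 0, np.float64(0.0), 0, 1] (-14, 248)
94 56 [3.82, 0.06, 3.08, 0, np.float64(-0.66), 0, 1] (-2, 248)
98 52 [4.04, 0.06, 3.48, 0, np.float64(-1.33), 0, 1] (9, 248)
102 48 [4.24, 0.06, 3.9, 0, np.float64(-2.0), 0, 1] (20, 247)
106 44 [4.4, 0.06, 4.33, 0, np.float64(-2.66), 0, 1] (32, 245)
110 40 [4.53, 0.06, 4.77, 0, np.float64(-3.33), 0, 1] (43, 242)
```

View pics/s4.png

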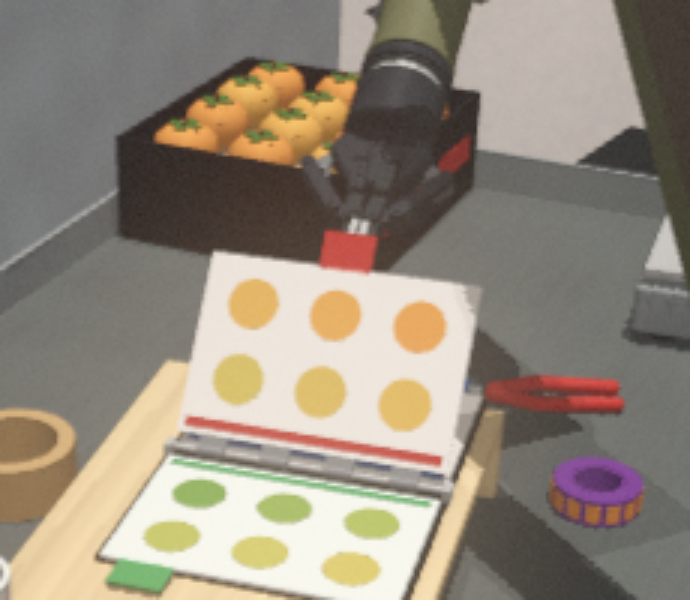

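The leaf is rising to about 50°, with the red tab at crop px (349,250) resting on the tips; the page below stays down. Carrying on.

```bash
python3 -m jog '[[[0.35,0.05,0.1,0,0,0,1],[0.8,0.05,0.3,0,0,0,1],[1.2,0.05,0.5,0,0,0,1],[1.6,0.05,0.7,0,0,0,1],[2,0.05,1,0,0,0,1],[2.35,0.05,1.3,0,0,0,1],[2.7,0.05,1.6,0,0,0,1],[3,0.05,1.95,0,0,0,1],[3.3,0.05,2.3,0,0,0,1],[3.55,0.05,2.7,0,0,0,1],[3.8,0.05,3.1,0,-0.65,0,1],[4.05,0.05,3.5,0,-1.3,0,1],[4.25,0.05,3.9,0,-2,0,1],[4.4,0.05,4.35,0,-2.65,0,1],[4.55,0.05,4.8,0,-3.3,0,1],[4.55,0.05,4.8,0,-3.3,0,1]]]';python3 -c "
from arc import *
st()
S=get_image('side');m=blob(S['image'],(0,150,90),(6,255,255),(320,170),90);print(m)
for t in (80,95,105,110,115):
  a=np.radians(t);print(t,proj(S,O+Q3.apply([0,-169*np.cos(a),83.5+169*np.sin(a)])))
th=np.arange(114,182,4);rows(th,np.clip(40-(th-110),0,40),np.clip(160-(th-110)/5,148,160))"
```

```text
t: 9.82
position: [482.7, 63.9, 242.8]
tcp_rot: [-1.655, -1.933, -0.607]
wrist_force: [-0.1, 0.9, 0.2]
finger_gap: -0.1
finger_force: 0.0
t 9.8167 guide [ -1.   46.8 242.8] tool in guide axes
 [[-0.004  1.    -0.   ]
 [ 0.765  0.003  0.645]
 [ 0.645  0.002 -0.765]] F [0.02 0.93 0.23] q [-0.39  0.34  1.68  0.59  1.53 -0.69] gap -0.059388489798731944
(array([345.8502994 , 182.10179641]), np.int32(167))
80 [357.44829332 161.59374787]
95 [351.97448802 168.82268425]
105 [348.09991621 176.71144321]
110 [346.14827476 181.52181068]
115 [344.21342298 186.86518683]
114 36 [0.15, 0.04, 0.33, 0, np.float64(-0.7), 0, 1] (54, 238)
118 32 [0.34, 0.04, 0.74, 0, np.float64(-1.37), 0, 1] (64, 233)
122 28 [0.5, 0.04, 1.16, 0, np.float64(-2.04), 0, 1] (74, 228)
126 24 [0.62, 0.04, 1.6, 0, np.float64(-2.7), 0, 1] (83, 222)
130 20 [0.72, 0.04, 2.03, 0, np.float64(-3.37), 0, 1] (92, 215)
134 16 [0.79, 0.04, 2.47, 0, np.float64(-4.04), 0, 1] (101, 208)
138 12 [0.83, 0.04, 2.91, 0, np.float64(-4.7), 0, 1] (108, 200)
142 8 [0.83, 0.04, 3.36, 0, np.float64(-5.37), 0, 1] (116, 192)
146 4 [0.81, 0.04, 3.79, 0, np.float64(-6.04), 0, 1] (122, 183)
150 0 [0.75, 0.04, 4.23, 0, np.float64(-6.7), 0, 1] (128, 174)
154 0 [0.64, 0.04, 4.66, 0, np.float64(-6.7), 0, 1] (133, 163)
158 0 [0.5, 0.04, 5.09, 0, np.float64(-6.7), 0, 1] (137, 153)
162 0 [0.33, 0.04, 5.51, 0, np.float64(-6.7), 0, 1] (141, 142)
166 0 [0.13, 0.04, 5.9, 0, np.float64(-6.7), 0, 1] (143, 132)
170 0 [-0.1, 0.04, 6.29, 0, np.float64(-6.7), 0, 1] (145, 121)
174 0 [-0.33, 0.04, 6.67, 0, np.float64(-6.7), 0, 1] (147, 110)
178 0 [-0.58, 0.04, 7.03, 0, np.float64(-6.7), 0, 1] (148, 99)
```

```bash
python3 -m jog '[[[0.15,0.05,0.35,0,-0.7,0,1],[0.35,0.05,0.75,0,-1.35,0,1],[0.5,0.05,1.15,0,-2.05,0,1],[0.6,0.05,1.6,0,-2.7,0,1],[0.7,0.05,2.05,0,-3.35,0,1],[0.8,0.05,2.45,0,-4.05,0,1],[0.85,0.05,2.9,0,-4.7,0,1],[0.85,0.05,3.35,0,-5.35,0,1],[0.8,0.05,3.8,0,-6.05,0,1],[0.75,0.05,4.25,0,-6.7,0,1],[0.65,0.05,4.65,0,-6.7,0,1],[0.5,0.05,5.1,0,-6.7,0,1],[0.35,0.05,5.5,0,-6.7,0,1],[0.15,0.05,5.9,0,-6.7,0,1],[-0.1,0.05,6.3,0,-6.7,0,1],[-0.35,0.05,6.65,0,-6.7,0,1],[-0.5,0.05,6.9,0,-6.7,0,1],[-0.5,0.05,6.9,0,-6.7,0,1]]]';python3 -c "
from arc import *
st()
rows([176,180],[0,0],[150,150])"
```

```text
t: 11.37
position: [469.0, 160.0, 99.0]
tcp_rot: [-2.048, -2.378, 0.005]
wrist_force: [0.2, 0.7, 0.5]
finger_gap: -0.3
finger_force: 0.0
t 11.3667 guide [-1.000e-01  1.438e+02  9.900e+01] tool in guide axes
 [[ 0.002  1.    -0.005]
 [ 1.    -0.002  0.   ]
 [ 0.    -0.005 -1.   ]] F [0.26 0.71 0.51] q [0.24 0.36 1.85 0.   0.94 0.09] gap -0.25661004950204386
176 0 [0.23, 0.0, -0.21, 0, np.float64(-0.0), 0, 1] (149, 104)
180 0 [0.25, 0.01, 0.24, 0, np.float64(-0.0), 0, 1] (150, 93)
```

```bash
python3 -m jog '[[[0,0,0.1,0,0,0,1],[0,0,0.2,0,0,0,1],[0,0,0.25,0,0,0,1],[0,0,0.3,0,0,0,1],[0,0,0.3,0,0,0,1],[0,0,0.3,0,0,0,1]]]'
```

```text
t: 11.87
position: [470.5, 161.1, 93.9]
tcp_rot: [2.048, 2.382, 0.001]
wrist_force: [-0.1, -0.4, -0.4]
finger_gap: 0.3
finger_force: 0.0
```

```bash
python3 -m jog '[[[0,0,0.04,0,0,0,1],[0,0,0.08,0,0,0,1],[0,0,0.08,0,0,0,1]]]'; python3 -m jog '[[[0,0,0.04,0,0,0,1],[0,0,0.06,0,0,0,1],[0,0,0.06,0,0,0,1]]]'
```

```text
t: 12.12
position: [470.6, 161.2, 92.9]
tcp_rot: [2.048, 2.382, 0.002]
wrist_force: [-2.2, -1.2, 9.5]
finger_gap: 0.1
finger_force: 4.9
t: 12.37
position: [470.7, 161.2, 92.7]
tcp_rot: [2.047, 2.381, 0.003]
wrist_force: [-5.0, -1.1, 21.0]
finger_gap: -0.2
finger_force: 10.5
```

Firmly at its stop (contact at z about 93, with 21 N). I lift off, back away and check.

```bash
python3 -m jog '[[[0,0,-0.5,0,0,0,1],[0,0,-2,0,0,0,1],[0,0,-4,0,0,0,1],[-3,0,-5.5,0,0,0,1],[-6,0,-6,0,0,0,1],[-9,0,-6,0,0,0,1],[-12,0,-6,0,0,0,1],[-12,0,-6,0,0,0,1],[-12,0,-6,0,0,0,1],[-12,0,-6,0,0,0,1],[-12,0,-6,0,0,0,1],[-12,0,-6,0,0,0,1]]]';python3 -c "
from arc import *
T=get_image('top');S=get_image('side');st()
a=blob(T['image'],(0,150,90),(6,255,255),(267,285),22);b=blob(S['image'],(0,150,90),(6,255,255),(320,280),30);r=tri(T,a[0],S,b[0]);print(a,b,guide(r[0]),r[1])
S=S['image'];cv2.imwrite('pics/s5.png',cv2.resize(S[120:420,180:480],None,fx=2,fy=2))"
```

```text
t: 13.37
position: [516.5, -140.1, 240.6]
tcp_rot: [2.052, 2.375, -0.001]
wrist_force: [0.2, 0.3, 0.4]
finger_gap: 0.2
finger_force: 0.0
t 13.4667 guide [   0.8 -155.6  239.9] tool in guide axes
 [[ 0.003  1.    -0.   ]
 [ 1.    -0.003  0.001]
 [ 0.001 -0.    -1.   ]] F [0.41 0.44 0.06] q [-0.34  0.25  1.59  0.    1.3  -0.49] gap -0.011601765912243657
(array([271.4954955, 285.5      ]), np.int32(222)) (array([332.625 , 275.1875]), np.int32(16)) [ -3.63785457 167.30654599  86.52307759] 6.1687873118305845
```

View pics/s5.png

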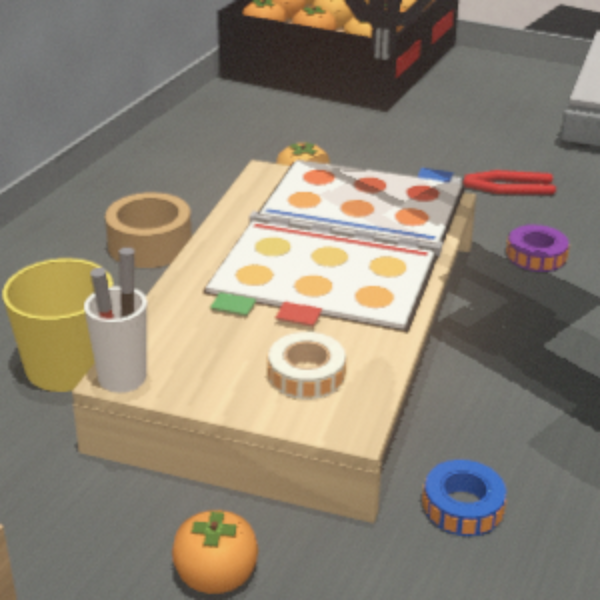

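The leaf lies flat on the left with its red tab at crop px (299,314), and the next leaf (blue tab, (436,175)) is still down. The roll at (306,365) is flat on the riser, and everything else is in place.

```bash
python3 -c "
from rig import *
print(sign_off())"
```

```text
the job is handed in; nothing more can be done
None
```

The job is handed in: the roll lies flat on the bare plywood, the red-tab leaf is turned and pressed flat on the left, and the last camera views show the next leaf still down and nothing else visibly moved.

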